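# Clamp a paint jar in the bench mixer with its loose crank

## Task

Clamp the blue-capped paint jar that stands in the bench mixer: take the loose crank off its storage pin, fit it fully down onto the square end of the clamp spindle and wind it clockwise until the sprung plate has touched the cap and then about a quarter turn more, so that the jar is held firmly but its cap is not crushed. Then lift the crank off and park it fully down on its storage pin, so that the mixer can be run. Never force the crank onto the square, and leave the jar upright and the things around the mixer where they are.

Things in the scene. Friction and masses are not known exactly. Their poses are not given: they have to be found in the camera images.
- mixer: Fixed grey paint-jar mixer, 215 x 122 mm, its long side along its x; origin under its centre, z up. Front (-x): clamp frame, two columns and a crosshead (36 x 122 mm, top 161 mm up) with the spindle's square end on top. Rear (+x): drive housing 84 x 108 mm, top 130 mm up, with the storage pin. Screw: 20 mm travel a turn, clockwise from above lowers the plate; its friction takes about 5.5 N at the knob.
- shaft_seat (a point): Point on the spindle's axis, on the round collar (31 mm wide) where the fitted crank's underside comes to rest; it is fixed to the mixer's frame. Above it stands the 14 mm square, 20 mm tall, the last 4 mm tapered to 9.6 mm. The square's angle about the axis is random and NOT reported: feel for it, or look. The spindle stays where it is left and does not rise or sink as it turns.
- pin_seat (a point): Foot of the upright storage pin (11 mm thick, 18 mm tall, tapered tip) on the drive housing, on its axis, where the parked crank's underside rests. It lies 108 mm behind the spindle's axis (along the mixer's +x) and 31 mm lower than shaft_seat.
- crank: Loose crank, 185 g. Hub: dark steel block 30 x 30 x 34 mm with a square socket (15.4 mm wide, 21 mm deep) open below; origin at the centre of the socket's mouth in the hub's underside, z up, x along the arm. Arm 16 mm wide, 24 to 32 mm above the origin. The hub's sides along the arm are flat, good to grip. On the square it has about 0.1 rad of play; any of 4 quarter positions fits.
- knob_mid (a point): Middle of the crank's red knob: upright, 18 mm thick, turning freely on its pin, 50 mm from the hub's axis along the crank's x; this point lies 52 mm above the crank's origin, the knob reaches from 33 to 70 mm.
- jar_blue: Paint jar with a blue cap, 35 mm wide, 49 mm tall, 90 g, standing in the mixer's cup under the plate; origin at the centre of its underside, z up.
- plate_face (a point): Centre of the pressure plate's rubber underside, which comes down on the jar's cap; at the start 6 to 14 mm above it.
- plate: The round pressure plate, 41 mm wide, hung under the clamp's carrier bar on a spring of 8 N/mm. Once it is on the cap each radian of the crank adds about 25 N (a quarter turn: 40 N) and about 1.6 N at the knob. The jar is held from 18 N on and its cap is crushed at 80 N. Origin on the spindle's axis, 100 mm below the plate's face.
- jar_orange: Bystander: paint jar with an orange cap, 35 x 49 mm; origin under its centre.
- mix_cup_green: Bystander: small metal mixing cup with green paint, 36 x 18 mm; origin under its centre.
- dropper_green: Bystander: green dropper bottle, 26 x 74 mm; origin under its centre.
- truck: Bystander: half-built grey model truck, 28 x 62 x 30 mm; origin under its centre.
Mind the look-alikes: they are no part of the job. There is more than one size of the crank; the job needs the smallest.

How it is judged:
On the way, in this order (a step that is already met when the one before it is completed fails the run):
1. the crank sits fully down on the spindle's square end (horizontal distance between crank and shaft_seat below 0.003 m and z of crank in the frame of shaft_seat below 0.003 m and angle between crank's own z axis and vertical below 0.1 rad), for 0.2 s.
2. the crank, still on the spindle, has wound the plate down so that it presses the jar with 18 N or more (contact force between plate and jar_blue above 18 N and horizontal distance between crank and shaft_seat below 0.004 m), for 0.3 s.
At the end, for the whole second after the job is handed in: The plate presses the jar with 18 N or more, the jar is upright (within 0.1 rad), and the crank is parked: its origin within 5 mm of the pin's axis and at most 3 mm above the pin's foot, upright (within 0.12 rad), at rest and let go (contact force between plate and jar_blue above 18 N and angle between jar_blue's own z axis and vertical below 0.1 rad and horizontal distance between crank and pin_seat below 0.005 m and z of crank in the frame of pin_seat below 0.003 m and angle between crank's own z axis and vertical below 0.12 rad and linear speed of crank below 0.02 m/s); the robot touches nothing.
It fails at once if the cap is crushed: the plate presses the jar with more than 80 N (contact force between plate and jar_blue above 80 N).
It fails at once if the crank is forced: more than 50 N between crank and mixer over the spindle, while it is not yet seated (contact force between crank and mixer above 50 N and horizontal distance between crank and shaft_seat below 0.02 m and not (distance between crank and shaft_seat below 0.004 m)).
It fails at once if a bystander is moved by more than 20 mm (distance of any of jar_orange, mix_cup_green, dropper_green, truck from where it was at the start of the episode above 0.02 m).
It fails at once if the jar is tipped (angle between jar_blue's own z axis and vertical above 0.3 rad).
It also fails if it takes over 67 s, if anything falls off the work surface, if the arm or the gripper's body presses on something with over 40 N, if the wrist force passes 120 N, or if a joint passes its speed limit or range.

## Robot

A 6-joint arm with a two-finger parallel gripper is mounted at the origin on a cart in front of the work surface, level with it; the furniture and walls round the work are solid. World frame = base frame: x ahead of the robot, y to its left, z up, the work surface at z = 0. Lengths are in m, angles in rad, forces in N, time in s.
With the tool pointing down it reaches from about 0.275 to 1 m from the base axis. Payload 8.4 kg.
Tool frame: the origin (TCP) lies between the finger pads; the fingertips stand 22 mm ahead of it and the grasp point (between the pads) lies 3 mm ahead of it; x points along the fingers, y is the direction in which the jaws open and shut, and the axes are right-handed (so a half turn about x gives the same grasp; the last joint's range is limited). The gripper opens to 85 mm and grips with 20 to 120 N. Pads are 22 mm wide; open, the fingers measure 114 mm over their backs; the gripper's body (76 mm by 85 mm) begins 54 mm behind the grasp point. The pads swing forward as they close: fully open they stand 13 mm farther back than shut.
Start: joints at [1.337, 0.353, 1.633, -0, 1.155, -0.002], TCP at [0.144, 0.608, 0.253] pointing down, gripper open.
Joint ranges: [-2.63, 2.63], [-0.92, 2.1], [0.06, 2.66], [-1.3, 4.44], [0, 2.69], [-3.02, 3.02]. Speed limits (rad/s): [2.22, 2.22, 2.79, 3.14, 3.14, 3.14].

## Interface

Orientations are given as a unit quaternion [w, x, y, z].
In Python, from station import arm gives the robot as it stands.
- The arm moves only by the tool play_rows, never from a script. Its argument "motion" is a list of rows, each a list of 5 numbers: the opening, from 0 (shut) to 1 (fully open), then the shift along the tool's x, y, z in mm, then the turn about the tool's x in degrees. In form: [[gripper, x, y, z, roll], ...]. A call has 1 to 12 rows; each row shifts and turns the commanded pose from where the row before left it, along the tool's axes as they then stand; what a row does not reach is not made up. A row lasts 1/10 s, in which the tool goes at most 50 mm and 8.59 degrees, less where a joint would pass 70% of its speed; a pose out of reach is approached as far as the arm can. A call with a gripper value outside its range is refused whole. The fingers move at their own pace and stop on an object; "newtons" is the grip in N (left out, the last holds). Time passes only in rows, so rows that do not move let the fingers close. It gives the time, the measured TCP pose, the force and the opening at its end, in the units of the state.
- arm.read_state(): the state, without advancing time (a new reading comes with each control period).
- arm.get_image(name): name is "side" or "top" or "wrist"; returns a dict with "img" (384x512x3 uint8, blue, green, red), "K" (3x3 intrinsics, pixels), "world_from_camera" (4x4, takes a point from camera to world coordinates). Camera axes: x right, y down, z forward; pixel columns grow to the right and rows downward; lengths in m; the calibration is good to about 2 mm. The wrist camera is an equidistant fisheye: a pixel r from the principal point sees the ray r / f radians off the axis. A picture is of the moment at which its call begins. There is no depth.
- arm.hand_in(): hands the job in, once; it reports no verdict.
The state is a dict: "time": time; "joints": joint angles; "joint_velocities": joint speeds; "tau": joint torques, N m; "tool_pos": TCP position; "tool_rot": TCP orientation; "ft_force": force on the tool from outside, world axes, zero at the start; "torque": the same for the moment, N m; "width": opening from 0.0 (shut) to 1.0 (fully open).
Only numpy, scipy, OpenCV 4.12 (cv2) and the standard library are available. Lean on these libraries where they do the work, as an engineer would, in place of code of your own. Each camera call takes 0.05 s, during which the arm holds its last target. There are 200 camera calls.

## Working session

There is one attempt and no reset: what is moved stays moved. The work goes in short steps, Python scripts to look and compute and a tool call to move; the robot and the scene stay as the last step left them, time stands still between calls to the robot, and variables do not carry over. Pictures are saved under pics/ and viewed, about 8 in all and at most 12, crops included, and the job is handed in when it is done.

Besides the shell and the picture viewer there is one more tool, called in YAML: its name, and indented under it one key for each argument. play_rows: Moves the arm, as the interface text tells. Its arguments: {"type":"object","properties":{"motion":{"type":"array","items":{"type":"array","items":{"type":"number"}}},"newtons":{"type":"number"}},"required":["motion"]}

```bash
mkdir -p pics; ls; python3 - <<'E'
from station import arm
import cv2,numpy as np
s=arm.read_state();print({k:np.round(v,3) for k,v in s.items()})
for n in("side","top","wrist"):
    d=arm.get_image(n);cv2.imwrite(f"pics/{n}0.png",d["img"]);print(n,d["K"],np.round(d["world_from_camera"],4).tolist())
a=cv2.imread("pics/side0.png");b=cv2.imread("pics/top0.png")
E
```

```text
pics
{'time': np.float64(0.0), 'joints': array([ 1.337,  0.354,  1.634,  0.   ,  1.155, -0.002]), 'joint_velocities': array([-0.   ,  0.   ,  0.001, -0.001,  0.   , -0.001]), 'tau': array([ 3.0000e-03, -6.0522e+01, -3.4209e+01,  0.0000e+00,  9.0000e-03,
        0.0000e+00]), 'tool_pos': array([0.143, 0.608, 0.253]), 'tool_rot': array([ 0.702,  0.081,  0.702, -0.082]), 'ft_force': array([ 0.112, -0.122, -0.069]), 'torque': array([0.002, 0.   , 0.034]), 'width': np.float64(1.002)}
side [[466.67660469   0.         255.25311458]
 [  0.         466.67660469 196.04552426]
 [  0.           0.           1.        ]] [[-0.9488, -0.1476, 0.2791, 0.2566], [-0.3157, 0.4261, -0.8478, 1.1542], [0.0062, -0.8926, -0.4509, 0.5073], [0.0, 0.0, 0.0, 1.0]]
top [[396.39812661   0.         245.31228309]
 [  0.         396.39812661 192.74937456]
 [  0.           0.           1.        ]] [[0.0049, -0.9821, 0.1885, 0.3491], [-0.9995, 0.001, 0.0315, 0.4092], [-0.0312, -0.1886, -0.9816, 1.0459], [0.0, 0.0, 0.0, 1.0]]
wrist [[297.31863964   0.         256.66860214]
 [  0.         297.31863964 197.02832848]
 [  0.           0.           1.        ]] [[0.2304, 0.9326, 0.2778, 0.0732], [0.9731, -0.2206, -0.0663, 0.6243], [-0.0006, 0.2856, -0.9584, 0.3734], [0.0, 0.0, 0.0, 1.0]]
```

View pics/top0.png

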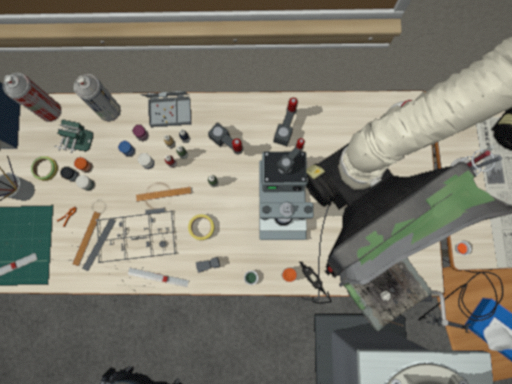

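View pics/side0.png

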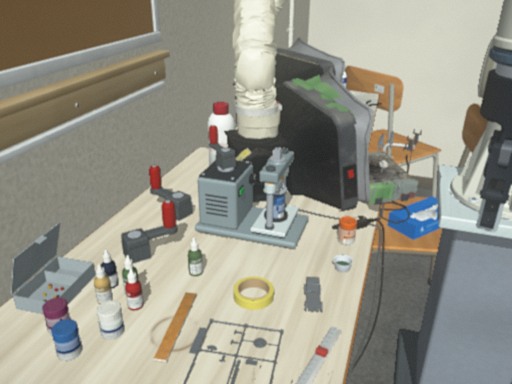

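```bash
cat > h.py <<'E'
from station import arm
import cv2,numpy as np
from scipy.spatial.transform import Rotation as R
def px(d,p):
    T=np.linalg.inv(d["world_from_camera"]);c=T[:3,:3]@np.array(p)+T[:3,3]
    return d["K"][:2,:2]@(c[:2]/c[2])+d["K"][:2,2]
def ray(d,u,fish=False):
    K=d["K"];v=np.array([(u[0]-K[0,2])/K[0,0],(u[1]-K[1,2])/K[1,1]])
    if fish:
        r=np.hypot(*v);v3=np.array([*(v*np.sin(r)/max(r,1e-9)),np.cos(r)])
    else: v3=np.array([*v,1.])
    W=d["world_from_camera"];return W[:3,3],W[:3,:3]@v3
def atz(d,u,z,fish=False):
    o,v=ray(d,u,fish);return o+v*(z-o[2])/v[2]
def tri(ds,us):
    A=0;b=0
    for d,u in zip(ds,us):
        o,v=ray(d,u);v/=np.linalg.norm(v);P=np.eye(3)-np.outer(v,v);A=A+P;b=b+P@o
    return np.linalg.solve(A,b)
E
python3 - <<'E'
import cv2,numpy as np
a=cv2.imread("pics/top0.png")[85:255,200:350];b=cv2.imread("pics/side0.png")[110:260,130:310]
a=cv2.resize(a,None,fx=3.5,fy=3.5,interpolation=cv2.INTER_CUBIC)[:595];cv2.imwrite("pics/c1.png",a)
b=cv2.resize(b,None,fx=4,fy=4,interpolation=cv2.INTER_CUBIC);cv2.imwrite("pics/c2.png",b)
E
```

```text
(no output)
```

View pics/c1.png

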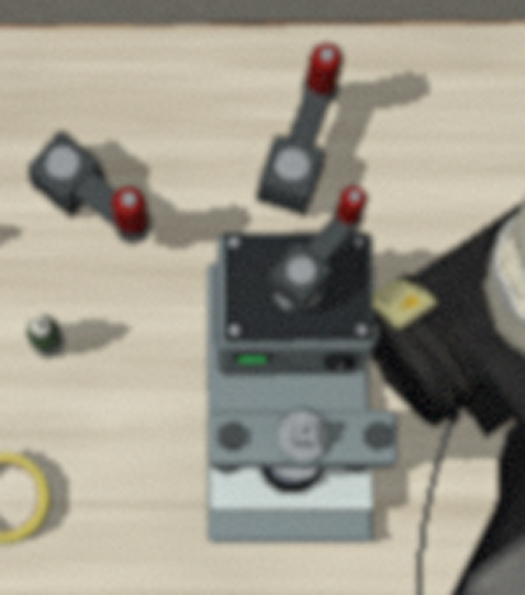

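View pics/c2.png

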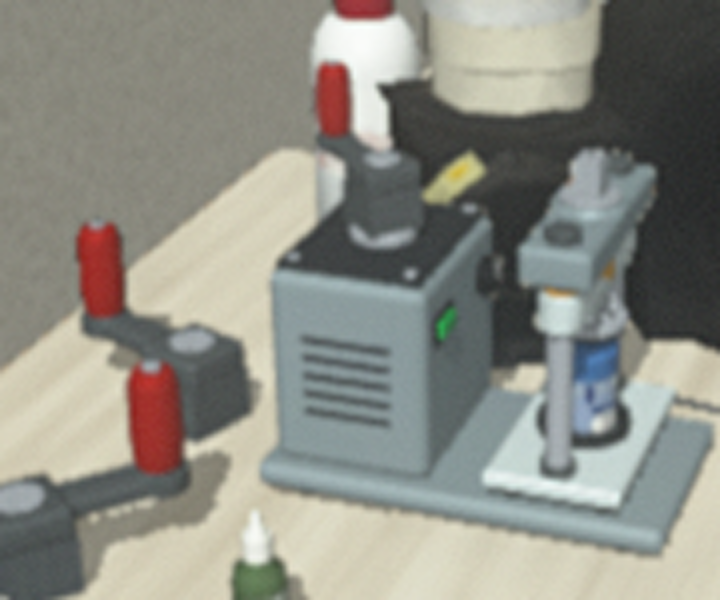

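```bash
python3 - <<'E'
from h import *
S=arm.get_image("side");T=arm.get_image("top")
for n,t,s in(("hubtop",(286,162.1),(225.7,149.5)),("knobtop",(300.9,139.9),(212.8,126.5)),("sq",(286.6,208.4),(278.7,149.3))):
    print(n,tri([T,S],[t,s]).round(4))
c=lambda x,y:(x/3.5+200,y/3.5+85)
for z,l in((.13,[(233,243),(361,243),(357,331),(234,330)]),(.161,[(210,413),(396,413),(395,465),(210,463)]),(0.013,[(209,540),(372,540)])):
    for u in l: print(z,atz(T,c(*u),z).round(4))
print(atz(T,(286,162.1),.17),atz(T,(300.9,139.9),.206))
E
```

```text
hubtop [0.587  0.3447 0.1705]
knobtop [0.6277 0.3134 0.2043]
sq [0.4778 0.3459 0.1853]
0.13 [0.6184 0.3881 0.13  ]
0.13 [0.618  0.3009 0.13  ]
0.13 [0.5565 0.305  0.13  ]
0.13 [0.5574 0.3877 0.13  ]
0.161 [0.4954 0.4042 0.161 ]
0.161 [0.4954 0.2847 0.161 ]
0.161 [0.4618 0.2863 0.161 ]
0.161 [0.4629 0.4043 0.161 ]
0.013 [0.4246 0.4044 0.013 ]
0.013 [0.4249 0.2841 0.013 ]
[0.58830104 0.34492497 0.17      ] [0.6289502  0.31407126 0.206     ]
```

```bash
python3 - <<'E'
from h import *
S=arm.get_image("side");T=arm.get_image("top")
print("label",tri([T,S],[(315.7,170.7),(243.8,155)]))
s=arm.read_state();q=s["tool_rot"];M=R.from_quat(q,scalar_first=True).as_matrix();print(M.round(3))
W=arm.get_image("wrist")["world_from_camera"];print((M.T@(W[:3,3]-s["tool_pos"])).round(3),(M.T@W[:3,:3]).round(3))
for z in(.15,.25,.35): print(z,atz(T,(310,178),z),atz(T,(330,260),z))
E
```

```text
label [0.57539979 0.27228769 0.13310773]
[[-0.     0.23   0.973]
 [-0.     0.973 -0.23 ]
 [-1.    -0.     0.   ]]
[-0.121 -0.    -0.072] [[-0.001 -0.286  0.958]
 [ 1.    -0.001  0.   ]
 [ 0.001  0.958  0.286]]
0.15 [0.55565246 0.28878962 0.15      ] [0.36926495 0.24948327 0.15      ]
0.25 [0.53259705 0.3022257  0.25      ] [0.36701489 0.26730689 0.25      ]
0.35 [0.50954165 0.31566179 0.35      ] [0.36476484 0.28513051 0.35      ]
```

View pics/wrist0.png

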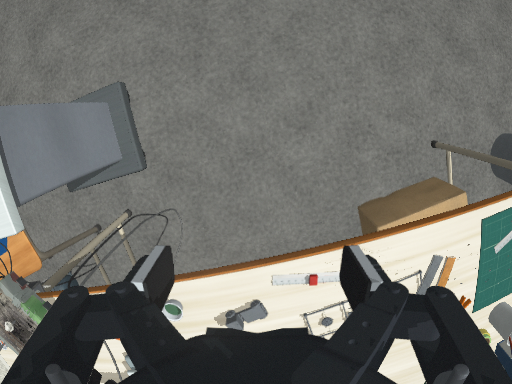

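```bash
python3 - <<'E'
import cv2,numpy as np
a=cv2.imread("pics/top0.png")[130:270,270:370];b=cv2.imread("pics/side0.png")[30:215,190:370]
a=cv2.convertScaleAbs(cv2.resize(a,(400,560),interpolation=cv2.INTER_CUBIC),alpha=1.8,beta=20)
b=cv2.convertScaleAbs(cv2.resize(b[:,:100],(300,555),interpolation=cv2.INTER_CUBIC),alpha=1.8,beta=20)
b=cv2.copyMakeBorder(b,0,5,0,0,cv2.BORDER_CONSTANT)
cv2.imwrite("pics/c3.png",np.hstack([a,b]))
E
```

```text
(no output)
```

View pics/c3.png

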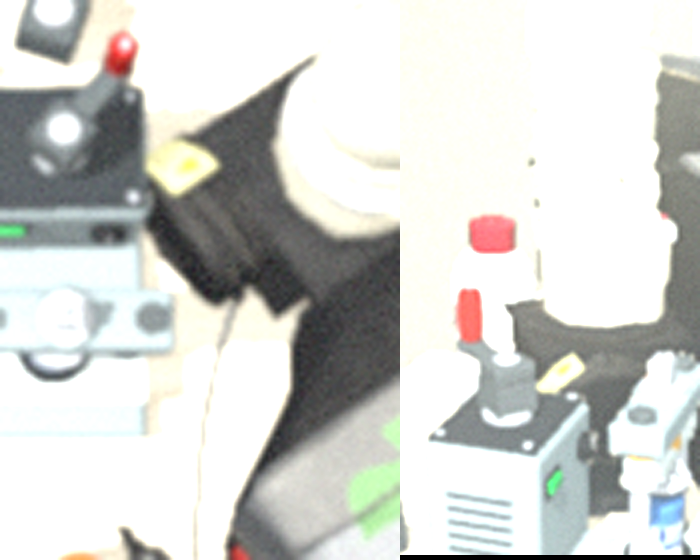

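play_rows:
  motion:
    - [0.6,0,0,0,8]
    - [0.6,0,0,0,8]
    - [0.6,0,0,0,8]
    - [0.6,0,5,46,0]
    - [0.6,0,5,46,0]
    - [0.6,0,5,46,0]
    - [0.6,0,5,46,0]
    - [0.6,0,5,46,0]
    - [0.6,0,5,46,0]
    - [0.6,0,5,46,0]
    - [0.6,0,5,46,0]
    - [0.6,0,5,46,0]
  newtons: 60

```text
time: 1.6
tool_pos: [0.5018, 0.3921, 0.2535]
tool_rot: [0.67, 0.226, 0.67, -0.226]
ft_force: [0.2, 0.9, 0.4]
width: 0.597
```

play_rows:
  motion:
    - [0.6,0,5,46,0]
    - [0.6,0,5,46,0]
    - [0.6,0,5,6,0]
    - [0.6,0,0,0,0]
    - [0.6,0,0,0,0]

```text
time: 2.1
tool_pos: [0.5864, 0.3463, 0.253]
tool_rot: [0.67, 0.226, 0.67, -0.226]
ft_force: [0.5, 0.6, 1.0]
width: 0.604
```

```bash
cat >> h.py <<'E'
def fpx(d,p):
    T=np.linalg.inv(d["world_from_camera"]);c=T[:3,:3]@np.array(p)+T[:3,3]
    th=np.arctan2(np.hypot(*c[:2]),c[2]);return d["K"][0,0]*th*c[:2]/max(np.hypot(*c[:2]),1e-9)+d["K"][:2,2]
def st():
    s=arm.read_state();M=R.from_quat(s["tool_rot"],scalar_first=True).as_matrix()
    print("t",round(float(s["time"]),2),"p",s["tool_pos"].round(4),"yaw",np.degrees(np.arctan2(M[1,2],M[0,2])).round(2),"down",M[2,0].round(4),"j",s["joints"].round(3),"f",s["ft_force"].round(2),"m",s["torque"].round(3),"w",round(float(s["width"]),3));return s,M
E
python3 - <<'E'
from h import *
st();d=arm.get_image("wrist");cv2.imwrite("pics/w1.png",cv2.resize(d["img"],(800,600)))
print(fpx(d,(.587,.345,.168))*800/512,fpx(d,(.478,.3455,.185))*800/512)
E
```

```text
t 2.1 p [0.5864 0.3463 0.253 ] yaw -37.27 down -1.0 j [ 5.310e-01  4.400e-01  1.503e+00  1.000e-03  1.200e+00 -3.890e-01] f [0.5  0.63 1.02] m [-0.042  0.003 -0.018] w 0.604
[399.72314864 332.74990133] [241.18373852 146.62189998]
```

View pics/w1.png

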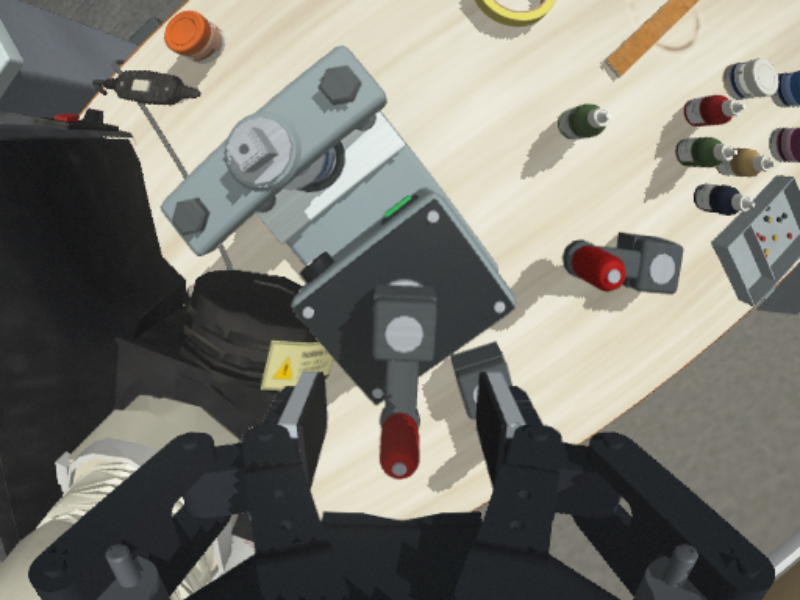

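```bash
python3 - <<'E'
from h import *
d=arm.get_image("wrist");c=d["img"][75:120,125:195]
cv2.imwrite("pics/sq.png",cv2.resize(c,None,fx=11,fy=11,interpolation=cv2.INTER_CUBIC))
E
```

```text
(no output)
```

View pics/sq.png

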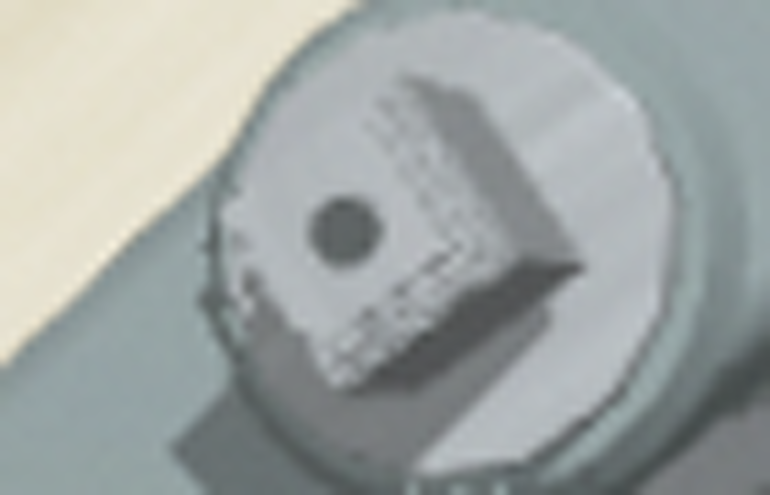

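```bash
python3 - <<'E'
from h import *
st();d=arm.get_image("wrist")
f=lambda x,y,z:atz(d,(x/11+125-.45,y/11+75-.45),z,True)
print("top dot",f(345,232,.185))
for z,a,b,c in((.181,(515,262),(405,75),(340,388)),(.165,(582,265),(472,95),(410,385))):
    A,B,C=[f(*u,z) for u in(a,b,c)]
    for P in(B,C):
        v=P-A;print(z,A.round(4),np.hypot(*v[:2])*1e3,np.degrees(np.arctan2(v[1],v[0]))%90)
    print((B+C)/2)
print("hub",atz(d,(403/1.5625,333/1.5625),.168,True))
E
```

```text
t 2.2 p [0.586  0.3468 0.2533] yaw -37.2 down -1.0 j [ 0.532  0.44   1.503  0.     1.199 -0.39 ] f [ 0.05 -0.09 -0.38] m [ 0.049 -0.042  0.003] w 0.604
top dot [0.47919599 0.34583719 0.185     ]
0.181 [0.4867 0.3519 0.181 ] 13.74504170941109 82.44113363487455
0.181 [0.4867 0.3519 0.181 ] 13.34442794289777 84.24934045976488
[0.47926207 0.34620428 0.181     ]
0.165 [0.4864 0.3521 0.165 ] 13.796874811908713 84.71232370544635
0.165 [0.4864 0.3521 0.165 ] 13.939601226961852 83.80849622147939
[0.47876981 0.34578656 0.165     ]
hub [0.58772062 0.34654939 0.168     ]
```

play_rows:
  motion:
    - [0.6,32,1,1.5,0]
    - [0.6,32,0,0,0]
    - [0.6,20,0,0,0]
    - [0.6,12,0,0,0]
    - [0.6,0,0,0,0]
    - [0.2,0,0,0,0]
    - [0.2,0,0,0,0]
    - [0.2,0,0,0,0]
    - [0.2,0,0,0,0]
    - [0.2,0,0,0,0]
    - [0.2,0,0,0,0]
  newtons: 80

```text
time: 3.35
tool_pos: [0.5898, 0.3464, 0.159]
tool_rot: [0.671, 0.227, 0.669, -0.225]
ft_force: [-0.7, 0.3, 6.4]
width: 0.339
```

```bash
python3 - <<'E'
from h import *
st();a=arm.get_image("side")["img"][110:260,150:310];b=arm.get_image("wrist")["img"][80:384,100:420]
cv2.imwrite("pics/g.png",np.hstack([cv2.resize(a,(427,400),interpolation=cv2.INTER_CUBIC),cv2.resize(b,(373,354+46))]))
E
```

```text
t 3.35 p [0.5898 0.3464 0.159 ] yaw -37.29 down -1.0 j [ 0.529  0.533  1.576  0.     1.03  -0.392] f [-0.69  0.3   6.43] m [ 0.106  0.183 -0.006] w 0.339
```

View pics/g.png

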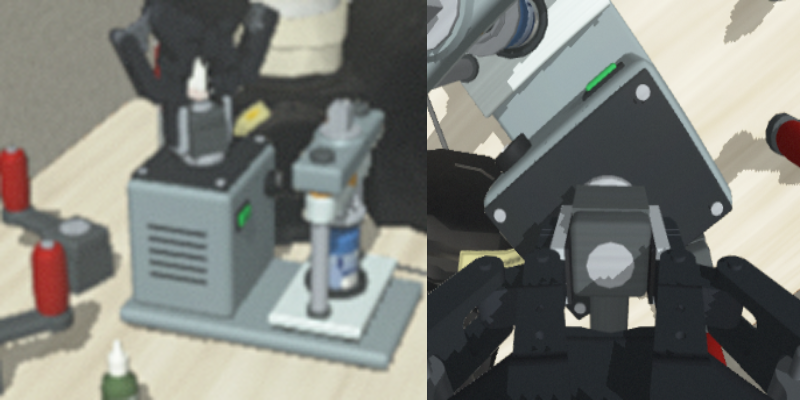

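play_rows:
  motion:
    - [0.2,-4,0,0,0]
    - [0.2,-10,0,0,0]
    - [0.2,-20,0,0,0]
    - [0.2,-20,0,0,0]
    - [0.2,-6,0,0,0]
    - [0.2,0,0,0,0]
    - [0.2,0,0,0,0]

```text
time: 4.15
tool_pos: [0.5887, 0.3455, 0.2166]
tool_rot: [0.67, 0.226, 0.67, -0.226]
ft_force: [0.1, -0.3, -2.7]
width: 0.337
```

```bash
python3 - <<'E'
from h import *
s,M=st();d=arm.get_image("wrist")
g=cv2.cvtColor(d["img"],6)[250:310,225:290]
cs=[c for c in cv2.findContours((g>150).astype(np.uint8),0,1)[0] if cv2.contourArea(c)>100]
for c in cs:
    (x,y),ax,_=cv2.fitEllipse(c);u=(x+225,y+250)
    z0=s["tool_pos"][2]-.159
    for z in(.168,.170): P=atz(d,u,z+z0,True);print(u,ax,(M.T@(P-s["tool_pos"])).round(4),P.round(4))
cv2.imwrite("pics/raw.png",d["img"])
E
```

```text
t 4.15 p [0.5887 0.3455 0.2166] yaw -37.29 down -1.0 j [ 0.529  0.475  1.533 -0.     1.135 -0.391] f [ 0.15 -0.35 -2.69] m [0.025 0.003 0.008] w 0.337
(254.75699996948242, 278.04593086242676) (25.504119873046875, 38.76511764526367) [-0.009  -0.0009 -0.0018] [0.5868 0.3459 0.2256]
(254.75699996948242, 278.04593086242676) (25.504119873046875, 38.76511764526367) [-0.011  -0.0009 -0.003 ] [0.5858 0.3466 0.2276]
```

play_rows:
  motion:
    - [0.2,-10,0,0,-4]
    - [0.2,-10,0,0,-8]
    - [0.2,0,0,0,-8.5]
    - [0.2,0,0,0,-8.5]
    - [0.2,0,0,0,-8.5]
    - [0.2,0,0,0,-8.5]
    - [0.2,0,0,0,-8.5]
    - [0.2,0,0,0,-8.5]
    - [0.2,0,0,0,-8.5]
    - [0.2,0,0,0,-8.5]
    - [0.2,0,0,0,-8.5]
    - [0.2,0,0,0,-8.5]

```text
time: 5.4
tool_pos: [0.5886, 0.3455, 0.2358]
tool_rot: [0.611, -0.354, 0.613, 0.354]
ft_force: [-0.2, 0.4, -1.9]
width: 0.344
```

play_rows:
  motion:
    - [0.2,0,0,0,-8.5]
    - [0.2,0,0,0,-8.5]
    - [0.2,0,0,0,-7.3]
    - [0.2,0,27,-2,0]
    - [0.2,0,27,-2,0]
    - [0.2,0,27,-2,0]
    - [0.2,0,27,-3,0]
    - [0.2,0,0,0,0]
    - [0.2,0,0,0,0]

```text
time: 6.3
tool_pos: [0.4805, 0.3481, 0.2368]
tool_rot: [0.525, -0.474, 0.525, 0.473]
ft_force: [0.7, -0.2, -1.5]
width: 0.338
```

```bash
python3 - <<'E'
from h import *
s,M=st();d=arm.get_image("wrist");cv2.imwrite("pics/w3.png",d["img"])
T=arm.get_image("side");cv2.imwrite("pics/side3.png",T["img"])
a=d["img"][200:360,150:360];b=T["img"][90:250,230:330]
cv2.imwrite("pics/v3.png",np.hstack([cv2.resize(a,(472,360),interpolation=cv2.INTER_CUBIC),cv2.resize(b,(225,360),interpolation=cv2.INTER_CUBIC)]))
E
```

```text
t 6.3 p [0.4805 0.3481 0.2368] yaw 84.07 down -1.0 j [ 0.625  0.321  1.719 -0.     1.102 -2.413] f [ 0.72 -0.23 -1.53] m [ 0.037 -0.044  0.006] w 0.338
```

View pics/v3.png

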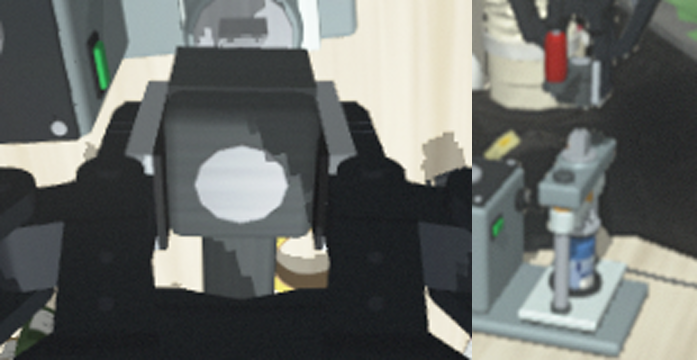

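```bash
python3 - <<'E'
from h import *
s,M=st();d=arm.get_image("wrist")
P=atz(d,(257.0,281.6),s["tool_pos"][2]+.009,True);print("hub rel tool",(M.T@(P-s["tool_pos"])).round(4),P)
f=lambda x,y:(x/2.248+150,y/2.25+200)
for u in((220,40),(267,40),(187,40),(302,40)): print(atz(d,f(*u),.166,True))
E
```

```text
t 6.4 p [0.4815 0.3482 0.237 ] yaw 84.01 down -1.0 j [ 0.624  0.321  1.718 -0.     1.102 -2.413] f [ 0.45  0.82 -1.52] m [-0.043 -0.06   0.017] w 0.339
hub rel tool [-0.009  -0.0004 -0.0007] [0.48177898 0.34740111 0.24600516]
[0.48796185 0.34657563 0.166     ]
[0.47364102 0.34808927 0.166     ]
[0.49804844 0.34553986 0.166     ]
[0.4629338  0.34925397 0.166     ]
```

play_rows:
  motion:
    - [0.2,12,1.4,-1.2,0]
    - [0.2,10,0,0,0]
    - [0.2,3,0,0,0]
    - [0.2,2,0,0,0]
    - [0.2,2,0,0,0]
    - [0.2,0,0,0,0]

```text
time: 7.05
tool_pos: [0.4793, 0.3471, 0.2082]
tool_rot: [0.525, -0.473, 0.525, 0.473]
ft_force: [-0.1, -0.2, -2.0]
width: 0.34
```

play_rows:
  motion:
    - [0.2,1.5,0,0,0]
    - [0.2,1.5,0,0,0]
    - [0.2,0,0,0,0]

```text
time: 7.35
tool_pos: [0.4796, 0.3475, 0.2057]
tool_rot: [0.526, -0.473, 0.525, 0.473]
ft_force: [0.8, 1.3, 0.3]
width: 0.337
```

play_rows:
  motion:
    - [0.2,1,0,0,0]
    - [0.2,1,0,0,0]
    - [0.2,0,0,0,0]

```text
time: 7.65
tool_pos: [0.4796, 0.3478, 0.2035]
tool_rot: [0.526, -0.473, 0.525, 0.473]
ft_force: [1.1, 5.3, -0.4]
width: 0.342
```

play_rows:
  motion:
    - [0.2,0,0,0.8,0]
    - [0.2,1.5,0,0,0]
    - [0.2,1,0,0,0]
    - [0.2,0,0,0,0]

```text
time: 8.05
tool_pos: [0.4793, 0.348, 0.2006]
tool_rot: [0.525, -0.473, 0.525, 0.473]
ft_force: [1.5, 3.6, -0.8]
width: 0.34
```

Going in. Continue down.

play_rows:
  motion:
    - [0.2,0,-0.2,0.5,0]
    - [0.2,2,0,0,0]
    - [0.2,2,0,0,0]
    - [0.2,0,0,0,0]

```text
time: 8.45
tool_pos: [0.4794, 0.3481, 0.1963]
tool_rot: [0.525, -0.473, 0.526, 0.473]
ft_force: [1.9, 3.1, -3.7]
width: 0.34
```

play_rows:
  motion:
    - [0.2,2,0,0,0]
    - [0.2,1.5,0,0,0]
    - [0.2,1,0,0,0]
    - [0.2,0,0,0,0]

```text
time: 8.85
tool_pos: [0.4795, 0.3482, 0.192]
tool_rot: [0.525, -0.473, 0.526, 0.473]
ft_force: [-0.0, 2.0, -2.9]
width: 0.339
```

play_rows:
  motion:
    - [0.2,1,0,0,0]
    - [0.2,1,0,0,0]
    - [0.2,0.5,0,0,0]
    - [0.2,0,0,0,0]

```text
time: 9.25
tool_pos: [0.4795, 0.3482, 0.1899]
tool_rot: [0.525, -0.473, 0.525, 0.473]
ft_force: [-0.9, 0.0, 2.2]
width: 0.342
```

```bash
python3 - <<'E'
from h import *
st()
E
```

```text
t 9.25 p [0.4795 0.3482 0.1899] yaw 84.02 down -1.0 j [ 0.626  0.37   1.763 -0.     1.009 -2.412] f [-0.92  0.01  2.19] m [ 0.043  0.167 -0.008] w 0.342
```

play_rows:
  motion:
    - [0.2,1,0,0,0]
    - [0.2,0,0,0,0]
    - [0.2,0,0,0,0]

```text
time: 9.55
tool_pos: [0.4796, 0.3482, 0.1899]
tool_rot: [0.525, -0.473, 0.525, 0.473]
ft_force: [-3.6, -2.0, 9.9]
width: 0.341
```

play_rows:
  motion:
    - [0.2,-0.5,0,0,0]
    - [0.2,0,0,0,4]
    - [0.2,0,0,0,6]
    - [0.2,0,0,0,8]
    - [0.2,0,0,0,8]
    - [0.2,0,0,0,8]
    - [0.2,0,0,0,6]
  newtons: 110

```text
time: 10.25
tool_pos: [0.4808, 0.3481, 0.19]
tool_rot: [0.657, -0.264, 0.655, 0.263]
ft_force: [4.2, -2.6, 4.1]
width: 0.336
```

```bash
cat > z.py <<'E'
from h import *
st();d=arm.get_image("side");cv2.imwrite(f"pics/s_{arm.read_state()['time']:.2f}.png",d["img"])
E
python3 z.py
```

```text
t 10.25 p [0.4808 0.3481 0.19  ] yaw 43.75 down -1.0 j [ 0.625  0.371  1.762 -0.002  1.007 -1.708] f [ 4.24 -2.61  4.13] m [-0.421 -0.618  0.254] w 0.336
```

play_rows:
  motion:
    - [0.2,0,0,0,8]
    - [0.2,0,0,0,8]
    - [0.2,0,0,0,8]
    - [0.2,0,0,0,8]
    - [0.2,0,0,0,8]

```text
time: 10.8
tool_pos: [0.4814, 0.3469, 0.19]
tool_rot: [0.708, -0.025, 0.706, 0.023]
ft_force: [8.5, -9.7, 5.7]
width: 0.334
```

```bash
python3 z.py
```

```text
t 10.8 p [0.4814 0.3469 0.19  ] yaw 3.89 down -1.0 j [ 0.624  0.371  1.762 -0.005  1.007 -1.012] f [ 8.53 -9.74  5.7 ] m [-1.604 -1.183  0.316] w 0.334
```

play_rows:
  motion:
    - [0.2,0,0,0,8]
    - [0.2,0,0,0,8]

```text
time: 11.05
tool_pos: [0.4813, 0.3463, 0.19]
tool_rot: [0.704, 0.073, 0.702, -0.076]
ft_force: [7.6, -13.3, 7.3]
width: 0.338
```

```bash
python3 z.py
```

```text
t 11.05 p [0.4813 0.3463 0.19  ] yaw -12.1 down -1.0 j [ 0.624  0.37   1.762 -0.005  1.008 -0.733] f [  7.62 -13.31   7.27] m [-1.95  -1.139  0.28 ] w 0.338
```

play_rows:
  motion:
    - [0.2,0,0,0,8]
    - [0.2,0,0,0,8]

```text
time: 11.3
tool_pos: [0.4811, 0.3458, 0.19]
tool_rot: [0.687, 0.17, 0.685, -0.173]
ft_force: [6.5, -15.5, 9.5]
width: 0.337
```

```bash
python3 z.py
```

```text
t 11.3 p [0.4811 0.3458 0.19  ] yaw -28.1 down -1.0 j [ 0.623  0.37   1.763 -0.006  1.009 -0.454] f [  6.52 -15.45   9.52] m [-2.349 -1.018  0.251] w 0.337
```

play_rows:
  motion:
    - [0.2,0,-1.3,2,0]
    - [0.2,0.2,-0.24,0,8]
    - [0.2,0,-0.24,0,8]
    - [0.2,0,-0.24,0,8]

```text
time: 11.75
tool_pos: [0.4807, 0.3449, 0.19]
tool_rot: [0.636, 0.311, 0.635, -0.311]
ft_force: [-1.2, -6.2, 10.4]
width: 0.334
```

```bash
python3 z.py
```

```text
t 11.75 p [0.4807 0.3449 0.19  ] yaw -52.14 down -1.0 j [ 0.621  0.369  1.765 -0.002  1.008 -0.039] f [-1.16 -6.2  10.44] m [-0.853  0.025  0.251] w 0.334
```

play_rows:
  motion:
    - [0.2,0,-0.24,0,8]
    - [0.2,0,-0.24,0,8]

```text
time: 12.0
tool_pos: [0.4802, 0.3445, 0.1899]
tool_rot: [0.586, 0.396, 0.585, -0.396]
ft_force: [-1.1, -5.2, 10.3]
width: 0.334
```

```bash
python3 z.py
```

```text
t 12.0 p [0.4802 0.3445 0.1899] yaw -68.13 down -1.0 j [ 0.621  0.368  1.766 -0.002  1.008  0.24 ] f [-1.08 -5.24 10.31] m [-0.877  0.142  0.271] w 0.334
```

play_rows:
  motion:
    - [0.2,0,-0.24,0,8]
    - [0.2,0,-0.24,0,8]

```text
time: 12.25
tool_pos: [0.4796, 0.3444, 0.1899]
tool_rot: [0.525, 0.473, 0.525, -0.474]
ft_force: [-1.5, -4.8, 10.9]
width: 0.335
```

```bash
python3 z.py; python3 - <<'E'
import glob,cv2,numpy as np
fs=["pics/side0.png"]+sorted(glob.glob("pics/s_*.png"),key=lambda f:float(f[7:-4]))
print(fs)
cv2.imwrite("pics/jar.png",np.hstack([cv2.resize(cv2.imread(f)[165:220,262:296],(200,324),interpolation=cv2.INTER_CUBIC) for f in (fs[0],fs[2],fs[4],fs[-1])]))
E
```

```text
t 12.25 p [0.4796 0.3444 0.1899] yaw -84.13 down -1.0 j [ 0.621  0.367  1.767 -0.002  1.008  0.519] f [-1.52 -4.84 10.93] m [-0.922  0.182  0.311] w 0.335
['pics/side0.png', 'pics/s_10.30.png', 'pics/s_10.85.png', 'pics/s_11.10.png', 'pics/s_11.35.png', 'pics/s_11.80.png', 'pics/s_12.05.png', 'pics/s_12.30.png']
```

View pics/jar.png

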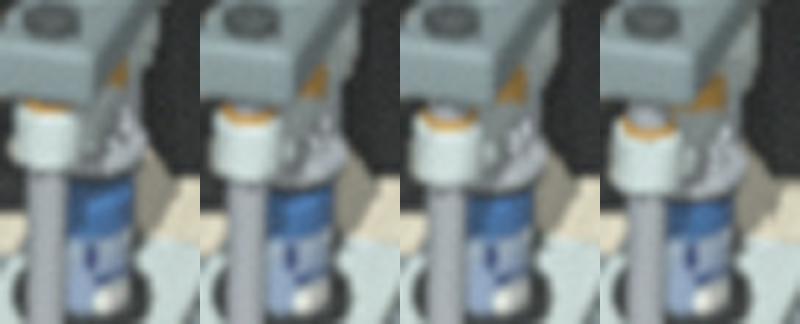

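```bash
cat > tr.py <<'E'
import glob,cv2,numpy as np,sys
fs=["pics/side0.png"]+sorted(glob.glob("pics/s_*.png"),key=lambda f:float(f[7:-4]))
ref=cv2.imread(fs[0])
def up(im):return cv2.resize(im,None,fx=8,fy=8,interpolation=cv2.INTER_CUBIC)
R=dict(sleeve=(263,183,14,13),plate=(277,187,10,11),cap=(274,197,10,10))  # x,y,w,h in side0
for f in fs:
    im=cv2.imread(f);o=[]
    for n,(x,y,w,h) in R.items():
        t=up(ref[y:y+h,x:x+w]);s=up(im[y-3:y+h+8,x-2:x+w+2])
        r=cv2.matchTemplate(s,t,cv2.TM_CCOEFF_NORMED);_,m,_,l=cv2.minMaxLoc(r);o.append(f"{n} {l[1]/8-3:.2f} ({m:.2f})")
    print(f,*o)
E
python3 tr.py
```

```text
pics/side0.png sleeve 0.00 (1.00) plate 0.00 (1.00) cap 0.00 (1.00)
pics/s_10.30.png sleeve 0.75 (0.99) plate 0.75 (0.96) cap 0.12 (0.99)
pics/s_10.85.png sleeve 1.75 (0.99) plate 1.62 (0.95) cap 0.25 (0.97)
pics/s_11.10.png sleeve 2.25 (0.98) plate 2.00 (0.95) cap 0.50 (0.94)
pics/s_11.35.png sleeve 2.62 (0.98) plate 2.38 (0.93) cap 0.62 (0.92)
pics/s_11.80.png sleeve 3.25 (0.97) plate 3.00 (0.93) cap 1.00 (0.86)
pics/s_12.05.png sleeve 3.62 (0.98) plate 3.38 (0.90) cap 1.12 (0.83)
pics/s_12.30.png sleeve 4.12 (0.98) plate 3.75 (0.91) cap 1.38 (0.76)
```

play_rows:
  motion:
    - [0.2,-0.3,-0.24,0,8]
    - [0.2,0,-0.24,0,8]

```text
time: 12.5
tool_pos: [0.479, 0.3444, 0.19]
tool_rot: [-0.454, -0.542, -0.454, 0.542]
ft_force: [-1.8, -4.0, 8.5]
width: 0.333
```

```bash
python3 z.py
```

```text
t 12.5 p [0.479  0.3444 0.19  ] yaw -100.13 down -1.0 j [ 6.220e-01  3.670e-01  1.768e+00 -1.000e-03  1.008e+00  7.990e-01] f [-1.8  -3.97  8.47] m [-0.738  0.133  0.288] w 0.333
```

play_rows:
  motion:
    - [0.2,0,-0.24,0,8]
    - [0.2,0,-0.24,0,8]

```text
time: 12.75
tool_pos: [0.4784, 0.3446, 0.19]
tool_rot: [-0.374, -0.6, -0.374, 0.6]
ft_force: [-0.9, -3.9, 8.9]
width: 0.336
```

```bash
python3 z.py
```

```text
t 12.75 p [0.4784 0.3446 0.19  ] yaw -116.12 down -1.0 j [ 6.220e-01  3.660e-01  1.769e+00 -1.000e-03  1.008e+00  1.079e+00] f [-0.95 -3.91  8.92] m [-0.73   0.302  0.337] w 0.336
```

play_rows:
  motion:
    - [0.2,0,-0.24,0,8]
    - [0.2,0,-0.24,0,8]

```text
time: 13.0
tool_pos: [0.4779, 0.3449, 0.19]
tool_rot: [-0.287, -0.646, -0.287, 0.647]
ft_force: [-2.0, -3.0, 8.9]
width: 0.337
```

```bash
python3 z.py; python3 tr.py | tail -4
```

```text
t 13.0 p [0.4779 0.3449 0.19  ] yaw -132.13 down -1.0 j [ 6.230e-01  3.660e-01  1.769e+00 -1.000e-03  1.007e+00  1.359e+00] f [-2.02 -3.02  8.92] m [-0.621  0.338  0.335] w 0.337
pics/s_12.30.png sleeve 4.12 (0.98) plate 3.75 (0.91) cap 1.38 (0.76)
pics/s_12.55.png sleeve 4.50 (0.97) plate 3.75 (0.92) cap 1.50 (0.77)
pics/s_12.80.png sleeve 4.75 (0.96) plate 3.62 (0.92) cap 1.50 (0.77)
pics/s_13.05.png sleeve 5.00 (0.94) plate 3.75 (0.92) cap 1.50 (0.75)
```

play_rows:
  motion:
    - [0.2,0,-0.24,0,8]
    - [0.2,0,-0.24,0,8]
    - [0.2,0,-0.24,0,8]
    - [0.2,0,-0.24,0,8]
    - [0.2,0,-0.24,0,8]
    - [0.2,0,0,0,0]
    - [0.2,0,0,0,0]

```text
time: 13.75
tool_pos: [0.4772, 0.3462, 0.19]
tool_rot: [-0.05, -0.705, -0.05, 0.706]
ft_force: [-2.2, -3.7, 7.8]
width: 0.337
```

```bash
python3 z.py; python3 tr.py | tail -1
```

```text
t 13.75 p [0.4772 0.3462 0.19  ] yaw -171.86 down -1.0 j [ 0.625  0.366  1.769 -0.     1.007  2.054] f [-2.23 -3.66  7.78] m [-0.453  0.449  0.009] w 0.337
pics/s_13.80.png sleeve 5.75 (0.91) plate 3.62 (0.93) cap 1.50 (0.71)
```

play_rows:
  motion:
    - [0.2,-2,0.5,0.5,0]
    - [0.2,-5,0,0,0]
    - [0.2,-5,0,0,0]
    - [0.2,-6,0,0,0]
    - [0.2,-10,0,0,0]
    - [0.2,-20,0,0,0]
    - [0.2,0,0,0,0]
    - [0.2,0,0,0,0]

```text
time: 14.6
tool_pos: [0.4771, 0.346, 0.2378]
tool_rot: [0.049, 0.706, 0.05, -0.705]
ft_force: [-0.1, 0.4, -2.2]
width: 0.339
```

```bash
python3 z.py; python3 tr.py | tail -1; python3 - <<'E'
from h import *
d=arm.get_image("wrist");cv2.imwrite("pics/w5.png",cv2.resize(d["img"][100:340,100:420],(640,480)))
E
```

```text
t 14.6 p [0.4771 0.346  0.2378] yaw -171.97 down -1.0 j [ 0.625  0.313  1.728 -0.     1.1    2.056] f [-0.13  0.36 -2.21] m [-0.074  0.09   0.068] w 0.339
pics/s_14.65.png sleeve 5.75 (0.91) plate 3.62 (0.92) cap 1.50 (0.71)
```

View pics/w5.png

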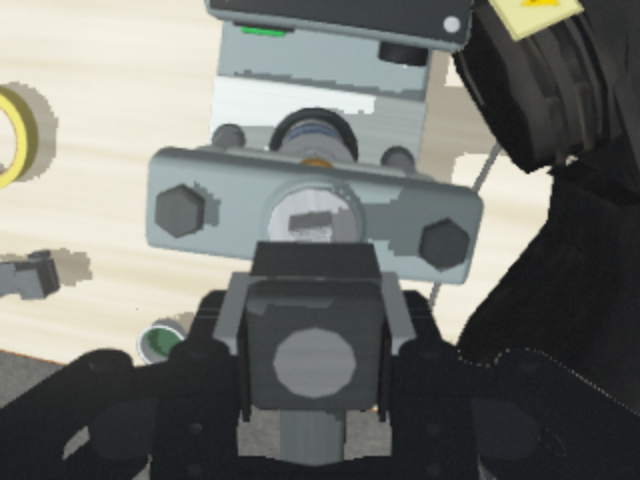

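play_rows:
  motion:
    - [0.2,0,3.6,-27,0]
    - [0.2,0,3.6,-27,0]
    - [0.2,0,3.6,-27,0]
    - [0.2,0,3.7,-26,0]
    - [0.2,0,0,0,0]
    - [0.2,0,0,0,0]

```text
time: 15.3
tool_pos: [0.5845, 0.3461, 0.236]
tool_rot: [-0.05, -0.705, -0.049, 0.706]
ft_force: [-0.9, -0.2, -1.5]
width: 0.338
```

```bash
python3 - <<'E'
from h import *
for i in range(4): s,M=st(); d=arm.get_image("wrist")
E
```

```text
t 15.3 p [0.5845 0.3461 0.236 ] yaw -172.02 down -1.0 j [0.532 0.453 1.522 0.    1.169 1.964] f [-0.95 -0.22 -1.49] m [0.021 0.026 0.039] w 0.338
t 15.35 p [0.584  0.3462 0.2362] yaw -171.99 down -1.0 j [0.533 0.452 1.523 0.    1.169 1.964] f [ 0.38  0.93 -1.96] m [-0.021 -0.068  0.034] w 0.336
t 15.4 p [0.5839 0.3464 0.2366] yaw -171.97 down -1.0 j [0.533 0.451 1.523 0.    1.169 1.964] f [ 0.21 -0.39 -1.31] m [ 0.013 -0.013  0.014] w 0.334
t 15.45 p [0.5839 0.3465 0.2369] yaw -171.95 down -1.0 j [0.533 0.451 1.523 0.    1.169 1.964] f [ 0.65  0.03 -1.05] m [-0.006 -0.038 -0.015] w 0.332
```

play_rows:
  motion:
    - [0.2,20,0,-1.2,0]
    - [0.2,20,0,0,0]
    - [0.2,13,0,0,0]
    - [0.2,2,0,0,0]
    - [0.2,2,0,0,0]
    - [0.2,2,0,0,0]
    - [0.2,2,0,0,0]
    - [0.2,0,0,0,0]

```text
time: 16.3
tool_pos: [0.5864, 0.3468, 0.1767]
tool_rot: [0.049, 0.706, 0.049, -0.705]
ft_force: [-0.1, 0.4, -1.7]
width: 0.333
```

play_rows:
  motion:
    - [0.2,2,0,0,0]
    - [0.2,2,0,0,0]
    - [0.2,2,0,0,0]
    - [0.2,0,0,0,0]

```text
time: 16.7
tool_pos: [0.586, 0.3466, 0.1699]
tool_rot: [-0.05, -0.705, -0.049, 0.706]
ft_force: [-0.8, 1.1, -1.4]
width: 0.333
```

Below the pin tip with no contact; continue down to the seat (expected TCP ≈ 0.159).

play_rows:
  motion:
    - [0.2,3,0,0,0]
    - [0.2,3,0,0,0]
    - [0.2,2,0,0,0]
    - [0.2,1,0,0,0]
    - [0.2,0,0,0,0]

```text
time: 17.2
tool_pos: [0.5861, 0.3467, 0.1611]
tool_rot: [-0.049, -0.705, -0.049, 0.705]
ft_force: [0.0, 0.4, -2.3]
width: 0.335
```

play_rows:
  motion:
    - [0.2,1,0,0,0]
    - [0.2,1,0,0,0]
    - [0.2,1,0,0,0]
    - [0.2,0,0,0,0]

```text
time: 17.6
tool_pos: [0.5863, 0.3468, 0.1591]
tool_rot: [0.049, 0.705, 0.049, -0.705]
ft_force: [-2.4, -1.6, 4.3]
width: 0.339
```

Seated (contact at 0.159). Release gently and back off upward.

play_rows:
  motion:
    - [0.45,0,0,0,0]
    - [0.5,0,0,0,0]
    - [0.55,0,0,0,0]
    - [0.55,0,0,0,0]
    - [0.55,0,0,0,0]
  newtons: 30

```text
time: 18.1
tool_pos: [0.5862, 0.3467, 0.1583]
tool_rot: [-0.049, -0.705, -0.049, 0.705]
ft_force: [0.0, -0.2, 0.5]
width: 0.549
```

play_rows:
  motion:
    - [0.55,-5,0,0,0]
    - [0.55,-10,0,0,0]
    - [0.55,-25,0,0,0]
    - [0.55,-30,0,0,0]
    - [0.55,-30,0,0,0]
    - [0.55,0,0,0,0]
    - [0.55,0,0,0,0]
    - [0.55,0,0,0,0]

```text
time: 18.9
tool_pos: [0.5858, 0.3465, 0.2579]
tool_rot: [-0.05, -0.705, -0.049, 0.706]
ft_force: [-0.1, -0.4, -0.3]
width: 0.548
```

```bash
python3 z.py; python3 tr.py | tail -1; python3 - <<'E'
from h import *
s,M=st();d=arm.get_image("wrist");cv2.imwrite("pics/w6.png",d["img"])
p=fpx(d,(.587,.3465,.168));print(p)
g=cv2.cvtColor(d["img"],6);x,y=p.astype(int);c=g[y-25:y+25,x-25:x+25]
n,l,stt,cen=cv2.connectedComponentsWithStats((c>140).astype(np.uint8))
for i in range(1,n):
    if stt[i,4]>80:
        u=cen[i]+[x-25,y-25];print(stt[i],u,atz(d,u,.168,True).round(4))
# knob (red)
im=d["img"].astype(int);r=((im[:,:,2]>110)&(im[:,:,1]<60)&(im[:,:,0]<70)).astype(np.uint8)
n,l,stt,cen=cv2.connectedComponentsWithStats(r)
for i in range(1,n):
    if stt[i,4]>60: print("red",stt[i],cen[i],atz(d,cen[i],.19,True).round(3))
E
```

```text
t 18.9 p [0.5858 0.3465 0.2579] yaw -171.98 down -1.0 j [ 0.532  0.436  1.499 -0.     1.208  1.963] f [-0.1  -0.38 -0.31] m [ 0.015 -0.009 -0.023] w 0.548
pics/s_18.95.png sleeve 5.75 (0.91) plate 3.62 (0.91) cap 1.50 (0.71)
t 18.95 p [0.5857 0.3464 0.2574] yaw -171.98 down -1.0 j [ 0.532  0.436  1.499 -0.     1.208  1.963] f [-0.36 -0.25 -0.45] m [-0.009 -0.008  0.023] w 0.551
[256.31615317 208.55661266]
[ 13  13  24  23 415] [255.9686747  207.23373494] [0.588  0.3469 0.168 ]
red [293   0  28  23 317] [305.25867508   9.56466877] [0.729 0.335 0.19 ]
red [142  87  15  22 125] [150.264  96.712] [0.66  0.426 0.19 ]
red [243 265  22  34 303] [251.17491749 285.61056106] [0.533 0.343 0.19 ]
```

```bash
python3 -c "
from station import arm
print(arm.hand_in())"
```

```text
the job is handed in; nothing more can be done
None
```

The jar is clamped, the crank is back on its storage pin, and the job is handed in at about 19 s of the 67 s allowed. No verdict was reported.

**Fit:** I gripped the crank by its hub and set it on the square at the angle read from the wrist camera. It went down with no more than about 10 N and came to rest where expected.

**Winding:** I turned it about 256° clockwise. Tracking in the side camera showed the plate stop at around 170°, so the crank went roughly 86° further. The torque rise while turning fits that contact point.

**Clamp force:** I could only estimate this. It comes to about 38 N from the turn angle and about 30 N from the spring compression in the image. The two disagree somewhat, but both are between the 18 N needed and the 80 N limit. The plate did not move when the crank was lifted off.

**Parking:** The crank came down onto the pin's foot at the same tool height as when I picked it up. After release, the hub measured within about 1 mm of where it started, and the gripper was clear with no force on it. The crank's arm now points toward the spindle instead of its original direction.

**Not checked:** While winding, the sideways force at the tool rose to about 17 N because the grip was off-centre, and I corrected it. I did not take a final measurement of the bystanders, but the arm met no unexpected contact.

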